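# Set the sprung vent shutter of a test kiln to half travel and hold it

## Robot

A 6-joint arm with a two-finger parallel gripper is mounted at the origin on the work surface. World frame = base frame: x ahead of the robot, y to its left, z up, the work surface at z = 0. Lengths are in mm, angles in degrees, forces in N, time in s.
With the tool pointing down it reaches from about 300 to 1000 mm from the base axis. Payload 5.1 kg.
Tool frame: the origin (TCP) lies on the mounting face of the last link; the fingertips stand 190 mm ahead of it and the grasp point (between the pads) lies 171 mm ahead of it; z points along the fingers, y is the line along which they close (so a half turn about z gives the same grasp; the last joint's range is limited). The gripper opens to 95 mm and grips with 3 to 60 N. Pads are 20 mm wide; open, the fingers measure 119 mm over their backs; the gripper's body (75 mm by 180 mm) begins 59 mm behind the grasp point.
Start: joints at [63.965, 7.093, 94.555, -0, 78.352, -4.733], TCP at [236.161, 605.57, 404.756] pointing down, gripper open.
Joint ranges: [-149.61, 149.61], [-58.7, 133.49], [1.44, 155.28], [-77.14, 257.14], [18.33, 153.61], [-166.67, 166.67]. Speed limits (degrees/s): [147.25, 147.25, 180, 180, 180, 180].

## Interface

Orientations are given as [roll, pitch, yaw] about the fixed x, y, z axes, in that order (R = Rz(yaw) Ry(pitch) Rx(roll)).
In Python, from rig import env, capture, find_in, silhouettes gives the robot as it stands. The module is installed in compiled form; this text tells all that it offers.
- The arm moves only by the shell command python3 -m inch 'ROWS' [FORCE]. ROWS is JSON, a list that holds one entry, the list of rows, each a list of 5 numbers: the opening, from 0 (shut) to 1 (fully open), then the shift along the tool's x, y, z in mm, then the turn about the tool's z in rad. In form: [[[fingers, x, y, z, twist], ...]]. A call has exactly 8 rows; each row shifts and turns the commanded pose from where the row before left it, along the tool's axes as they then stand; what a row does not reach is not made up. A row lasts 1/10 s, in which the tool goes at most 50 mm and 8.59 degrees, less where a joint would pass 70% of its speed; a pose out of reach is approached as far as the arm can. A call with a gripper value outside its range is refused whole. The fingers move at their own pace and stop on an object; FORCE is the grip in N (left out, the last holds). Time passes only in rows, so rows that do not move let the fingers close, or fill a call up. It gives the time, the measured TCP pose, the force, the opening and the grip force at its end, in the units of the state.
- env.state(): the state, without advancing time (a new reading comes with each control period).
- capture(name): name is "scene" or "top"; returns a dict with "color" (384x512x3 uint8, blue, green, red), "range_z" (384x512 float32, mm along the optical axis (not along the pixel's ray), 0 where there is no reading), "vfov" (degrees; the focal length in pixels is half the picture's height over the tangent of half this angle, whatever the lens; pixels are square), "cx", "cy" (the principal point, pixels), "world_from_camera" (4x4, takes a point from camera to world coordinates). Camera axes: x right, y up, looking along -z (the intrinsics and any distortion apply to the point x, -y, -z); pixel columns grow to the right and rows downward; lengths in mm; the calibration is good to about 2 mm. A picture is of the moment at which its call begins.
- env.close_job(): hands the job in; it is judged then, once.
Trained networks look in a picture, given as the dict that the camera call returned (one of the last four; its "shot" number tells which), for a name from the list of things; names that differ only in an ending like _2 or _b are one class to them, and where a whole thing is asked for, a point or a joint stands for the part that bears it (a point fixed in the world has none). Each returns a list of dicts, best first, with "conf" (0 to 1); they miss things now and then, are a little off and sometimes report something else, mostly with a low value. They report only what shows in the picture. A call takes as long as a camera call.
- find_in(picture, label): "at" ([x, y, z] in mm, in the coordinates of the camera as it stood for that picture, good to about 4 mm: the middle of the surface that is visible of it).
- silhouettes(picture, label): "pixels" (384x512 bool, what is visible of it).
The state is a dict: "time": time; "joint_pos": joint angles; "qd": joint speeds; "joint_efforts": joint torques, N m; "tool_pos": TCP position; "eef_rot": TCP orientation; "contact_force": force on the tool from outside, world axes, zero at the start; "torque": the same for the moment, N m; "finger_gap": finger opening in mm; "finger_force": force on a finger pad.
Only numpy, scipy, OpenCV 4.12 (cv2) and the standard library are available. Lean on these libraries where they do the work, as an engineer would, in place of code of your own. Each camera call takes 0.05 s, during which the arm holds its last target. There are 200 camera calls.

## Task

Check the sprung vent shutter on the lid of the test kiln: slide it open by its upright wooden handle, against the spring, until you feel it meet the clamped stop block, then ease it back under control, never letting it snap, to half of that travel. Finish while holding it there: the program ends with the fingers still on the shutter, holding it still at half way between shut and the stop. Do not shift the stop block, and leave everything else on the lid and the bench where it is.

Things in the scene. Friction and masses are not known exactly. Their poses are not given: they have to be found in the camera images.
- kiln: low rectangular test kiln, fixed: 280 mm (its x) by 360 mm (its y), flat lid top 180 mm above the bench; origin at the centre of its underside, z up; control panel on its -x side. On the lid along its y axis: two low rails (92 mm over all, 12 mm high, y = -80 to +170 mm), the shutter between them, a spring tube at the -y end (20 mm thick, y = -175 to -113 mm), the stop block at the +y end
- shutter (a joint): travel in m: 0 = shut (where the spring keeps it), growing along the kiln's +y. The spring pulls it shut with about 2.8 N at 0, rising 0.8 N per 10 mm; let go, it snaps shut. It is a steel plate 72 mm wide (kiln x), 115 mm long (kiln y), top 9 mm above the lid, tied to the spring tube by a thin rod; its +y edge (nose) meets the stop block
- handle_centre (a point): on the centre line of the shutter's upright wooden handle, 38 mm above the lid. The handle is a block 20 mm thick along the slide (kiln y), 30 mm wide across it (kiln x), its top 63 mm above the lid. With the shutter shut this point lies at kiln x = 0, y = -40 mm; axes as the kiln's; moves with the shutter
- shutter_nose (a point): middle of the shutter's leading (+y) edge, 6 mm above the lid, 90 mm ahead of the handle's centre; when shut at kiln y = +50 mm
- stop (a joint): where the stop block is clamped, in m: the shutter travel at which the shutter's nose meets it, 0.050 to 0.080. Half travel is half of this value. A push of more than about 60 N on it makes it slip
- stop_face (a point): middle of the stop block's face that the shutter's nose meets, 6 mm above the lid. The block is dark steel, 60 mm wide (kiln x), 24 mm long (kiln y), 20 mm high, with a thumbscrew on top to 40 mm above the lid, and sits between the rails
- cone_plaque: terracotta plaque 70 x 26 x 42 mm with three small white cones, standing on the lid behind the shutter (kiln +x), near the spring tube's end; origin under its centre
- test_bowl: terracotta bowl 68 mm wide, 36 mm high, on the lid's front edge (kiln -x) near the stop's end; origin under its centre
- kiln_post: plaster-coloured square post 38 x 38 x 100 mm standing on the bench just beyond the kiln's +y side; origin under its centre
- mug: white mug, 80 mm wide and 90 mm high, on the bench beyond the kiln's -y side; origin under its centre
- rib_tool: a potter's spatula lying on the bench, to the robot's left
- brush: a brush lying on the bench, to the robot's right

How it is judged:
By the outcome, as a careful person would: the job done as asked, in the order asked, and still so for the second after the job is handed in, while the arm keeps its last pose, push and grip.
It also fails if it takes over 38 s, if anything falls off the work surface, if the arm or the gripper's body presses on something with over 40 N, if the wrist force passes 120 N, or if a joint passes its speed limit or range.

## Working session

There is one attempt and no reset: what is moved stays moved. The work goes in short steps, Python scripts to look and compute and a shell command to move; the robot and the scene stay as the last step left them, time stands still between calls to the robot, and variables do not carry over. Pictures are saved under pics/ and viewed, at most 10 in all, crops included, and the job is handed in when it is done.

```bash
mkdir -p pics; cat > h.py <<'E'
import numpy as np, cv2
from rig import env, capture, find_in, silhouettes
def world(p,c): return (p['world_from_camera']@np.r_[c,1])[:3]
def cloud(p):
    z=p['range_z'].astype(float);H,W=z.shape;f=H/2/np.tan(np.radians(p['vfov']/2))
    v,u=np.mgrid[:H,:W];c=np.stack([(u-p['cx'])/f*z,-(v-p['cy'])/f*z,-z,np.ones_like(z)],-1)
    w=(c@p['world_from_camera'].T)[...,:3];w[z==0]=np.nan;return w
E
python3 - <<'E'
from h import *
np.set_printoptions(precision=1,suppress=True)
a=[]
for n in("scene","top"):
    p=capture(n);a.append(p['color']);print(n,{k:p[k] for k in p if k not in('color','range_z')})
    for l in("kiln","shutter","handle_centre","shutter_nose","stop_face","stop","cone_plaque","test_bowl","kiln_post","mug"):
        r=find_in(p,l);print(l,[(world(p,x['at']),round(x['conf'],2)) for x in r[:2]])
    np.savez(''+n,w=cloud(p),c=p['color'])
    cv2.imwrite(f'pics/{n}0.png',cv2.resize(p['color'],(800,600)))
s=env.state();print(s)
E
```

```text
scene {'vfov': 57.024895090722744, 'cx': 258.0819498555395, 'cy': 190.18343303168797, 'world_from_camera': array([[  -0.4,   -0.8,    0.5, 1242. ],
       [   0.9,   -0.3,    0.2,  236.4],
       [   0. ,    0.5,    0.8, 1234.5],
       [   0. ,    0. ,    0. ,    1. ]]), 'shot': 1}
kiln [(array([620. ,  15.8, 181.2]), 0.72)]
shutter [(array([574.3, -14.4, 192.6]), 0.69)]
handle_centre [(array([574.3, -11.2, 184.1]), 0.72)]
shutter_nose []
stop_face [(array([528.6, 132.2, 196.9]), 0.46)]
stop [(array([618.9,  16.7, 180.9]), 0.59), (array([526.2, 133.1, 197. ]), 0.54)]
cone_plaque []
test_bowl [(array([421.9,  97.1, 207.4]), 0.57)]
kiln_post [(array([530.3, 230.1,  76.4]), 0.53)]
mug [(array([ 683.2, -247.4,   54. ]), 0.81)]
top {'vfov': 51.18554986857261, 'cx': 255.11999275074263, 'cy': 189.61188063866817, 'world_from_camera': array([[  -0. ,    1. ,   -0.1,  366.8],
       [  -1. ,   -0. ,    0. ,   -0.6],
       [   0. ,    0.1,    1. , 1412.6],
       [   0. ,    0. ,    0. ,    1. ]]), 'shot': 2}
kiln [(array([514.6, 122.5, 201.1]), 0.74), (array([558.2,  -6.9, 179.3]), 0.63)]
sh
[... 180 characters left out ...]
 , 200.7]), 0.58)]
stop [(array([524. , 121.3, 196.1]), 0.73)]
cone_plaque [(array([687.9, -49. , 188.3]), 0.67)]
test_bowl [(array([432.5,  94.8, 199.7]), 0.63)]
kiln_post [(array([513.3, 223.5,  97.4]), 0.58)]
mug [(array([ 687.7, -252. ,   36. ]), 0.59), (array([554.2,  -9.1, 180.5]), 0.51)]
{'time': 1.1, 'joint_pos': array([64. ,  7.1, 94.6, -0. , 78.4, -4.7]), 'qd': array([-0. , -0.1,  0.1, -0. , -0.1, -0. ]), 'joint_efforts': array([  0. , -41.8, -36. ,   0.1,   0. ,  -0. ]), 'tool_pos': array([236.2, 605.6, 404.8]), 'eef_rot': array([-180. ,    0. ,  158.7]), 'contact_force': array([-0.3, -0.4,  0.2]), 'torque': array([0., 0., 0.]), 'finger_force': 0.0, 'finger_gap': 94.9881296595314}
```

View pics/scene0.png

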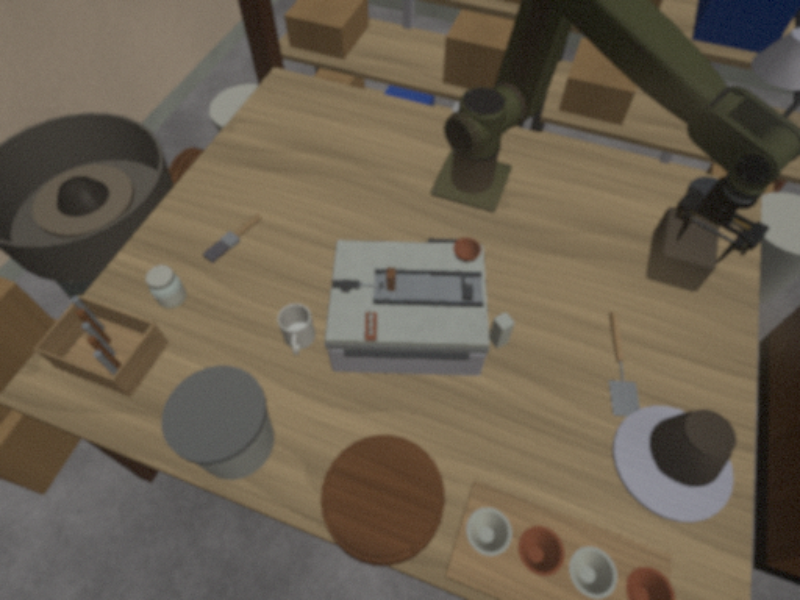

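View pics/top0.png

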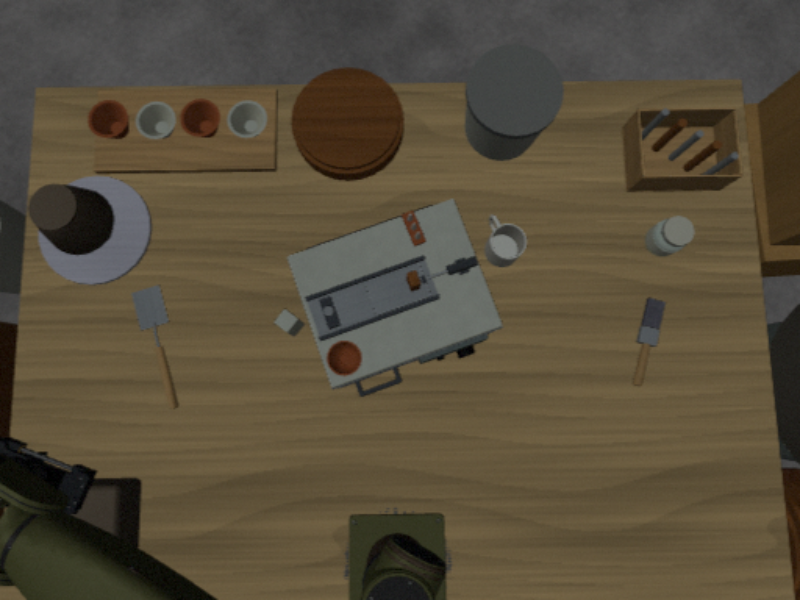

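The scene view shows the kiln centrally, with the handle at about (391,278) and the stop at (468,290). In the top view the handle is at (414,281), the stop at (329,312), the bowl at (344,357), the plaque at (413,228) and the post at (288,322). Next I fit the kiln pose from depth.

```bash
python3 - <<'E'
from h import *
np.set_printoptions(precision=1,suppress=True)
for n in("scene","top"):
    d=np.load(n+'.npz');w=d['w'];c=d['c'].astype(int)
    m=(w[...,2]>172)&(w[...,2]<250)&(abs(w[...,0]-560)<260)&(abs(w[...,1])<260)
    m=cv2.morphologyEx(m.astype(np.uint8),cv2.MORPH_OPEN,np.ones((3,3)))
    k,lab,st,_=cv2.connectedComponentsWithStats(m);m=lab==1+st[1:,4].argmax()
    P=w[m];lid=np.median(P[:,2]);r=cv2.minAreaRect(P[:,:2].astype(np.float32));print(n,r,'lid',lid)
    # yaw of kiln y axis: from box edges, long edge with +y comp
    B=cv2.boxPoints(r);e=[B[1]-B[0],B[2]-B[1]];L=max(e,key=np.linalg.norm);L=L*np.sign(L[1]);th=np.arctan2(-L[0],L[1]);print('yaw',np.degrees(th))
    R=np.array([[np.cos(th),-np.sin(th)],[np.sin(th),np.cos(th)]])
    q=(w[...,:2]-r[0])@R;h=w[...,2]-lid
    s=lambda name,mm:print(name,mm.sum(),'kiln min',np.nanpercentile(q[mm],3,axis=0),'max',np.nanpercentile(q[mm],97,axis=0),'med',np.median(q[mm],axis=0),'h',np.percentile(h[mm],[50,97]),'world',np.median(w[mm],axis=0))
    near=(abs(q[...,0])<30)
    s('handle',near&(abs(q[...,1]+40)<40)&(h>40)&(h<75))
    s('stop',near&(q[...,1]>80)&(q[...,1]<170)&(h>14)&(h<50))
    s('rails',(abs(q[...,0])<55)&(q[...,1]>-90)&(q[...,1]<178)&(h>7)&(h<15))
    s('tall',(abs(q[...,0])<140)&(abs(q[...,1])<175)&(h>25)&(q[...,0]>50))
    s('bowl',(abs(q[...,0])<170)&(abs(q[...,1])<190)&(h>20)&(q[...,0]<-50))
    s('tube',near&(q[...,1]<-100)&(q[...,1]>-178)&(h>10))
    # profile along centreline
    for y in range(40,176,4):
        mm=(abs(q[...,0])<18)&(abs(q[...,1]-y)<2)
        if mm.any():print((y,int(np.median(h[mm])),int(c[mm].sum(1).mean())),end=' ')
    print()
E
```

```text
scene ((564.8511962890625, 0.65032958984375), (283.2793884277344, 359.6107177734375), 18.97771644592285) lid 180.14943707704174
yaw 18.977716
handle 61 kiln min [-15.6 -47.4] max [ 16.5 -29.8] med [  4.5 -39.7] h [60.3 64.1] world [582.2 -35.2 240.4]
stop 98 kiln min [-27.5 122.8] max [ 28.2 144.5] med [  5.5 132.9] h [19.9 40.8] world [526.8 128.1 200. ]
rails 596 kiln min [-45.6 -73.4] max [ 45.9 154.7] med [ 6.  13.4] h [ 9.5 13.9] world [563.3  15.1 189.7]
tall 19 kiln min [ 87.2 -84.2] max [129.8 -76.7] med [105.9 -79.7] h [33.5 43.3] world [690.5 -39.5 213.6]
bowl 124 kiln min [-127.9  105.9] max [-63.4 164.8] med [-107.9  137.5] h [30.5 37. ] world [418.5  96.4 210.6]
tube 87 kiln min [  -7.6 -172.7] max [  10.2 -107.3] med [   2.8 -144. ] h [16.4 21.2] world [ 613.9 -133.2  196.5]
(40, 7, 355) (44, 7, 353) (48, 8, 352) (52, 1, 348) (56, 1, 350) (60, 0, 346) (64, 1, 350) (68, 0, 346) (72, 1, 351) (76, 0, 353) (80, 0, 351) (84, 0, 352) (88, 1, 358) (92, 1, 353) (96, 1, 358) (100, 0, 356) (104, 0, 357) (108, 0, 359) (112, 2, 354) (116, 2, 336) (120, 0, 279) (124, 19, 223) (128, 
[... 733 characters left out ...]
214.4]
bowl 175 kiln min [-125.6  104.2] max [-65.  165.4] med [-92.5 134.8] h [32.5 38.6] world [432.2  95.2 212.9]
tube 129 kiln min [ -10.2 -172.6] max [   8.2 -112.8] med [  -1.  -142.6] h [16.7 21.7] world [ 608.4 -138.7  197. ]
(40, 7, 264) (44, 7, 265) (48, 7, 267) (52, 0, 254) (56, 0, 256) (60, 0, 259) (64, 0, 258) (68, 0, 258) (72, 0, 257) (76, 2, 260) (80, 0, 264) (84, 0, 262) (88, 0, 263) (92, 0, 264) (96, 0, 265) (100, 0, 264) (104, 0, 265) (108, 0, 264) (112, 1, 265) (116, 0, 263) (120, 0, 257) (124, 17, 157) (128, 33, 163) (132, 36, 187) (136, 21, 182) (140, 24, 190) (144, 19, 159) (148, 0, 208) (152, 0, 252) (156, 0, 258) (160, 0, 259) (164, 0, 254) (168, 1, 262) (172, 0, 303)
```

```bash
python3 -m inch '[[[0.65,0,0,-16,-0.14],[0.65,0,0,-16,-0.14],[0.65,0,0,-16,-0.14],[0.65,0,0,-16,-0.14],[0.65,0,0,-16,-0.143],[0.65,-5,-35,0,0],[0.65,-5,-35,0,0],[0.65,-5,-35,0,0]]]' 30 && python3 -m inch '[[[0.65,-6,-40,0,0],[0.65,-6,-40,0,0],[0.65,-6,-40,0,0],[0.65,-6,-40,0,0],[0.65,-6,-40,0,0],[0.65,-6,-40,0,0],[0.65,-6,-40,0,0],[0.65,-6,-40,0,0]]]'
```

```text
time: 1.9
tool_pos: [284.7, 510.2, 484.9]
eef_rot: [180.0, 0.0, -161.0]
contact_force: [1.1, 0.8, 0.2]
finger_gap: 61.5
finger_force: 0.0
time: 2.7
tool_pos: [434.2, 222.6, 485.0]
eef_rot: [180.0, 0.0, -161.0]
contact_force: [0.3, 0.0, 0.6]
finger_gap: 62.0
finger_force: 0.0
```

```bash
python3 -m inch '[[[0.65,-7,-40,0,0],[0.65,-7,-40,0,0],[0.65,-7,-40,0,0],[0.65,-7,-40,0,0],[0.65,-7,-40,0,0],[0.65,-7,-40,0,0],[0.65,-7,-40,0,0],[0.65,0,-10,0,0]]]'; python3 - <<'E'
from h import *
np.set_printoptions(precision=1,suppress=True)
s=env.state();print(s['tool_pos'],s['eef_rot'],s['contact_force'])
p=capture('scene');cv2.imwrite('pics/a.png',cv2.resize(p['color'][110:260,170:370],(800,600)))
E
```

```text
time: 3.5
tool_pos: [575.7, -37.2, 484.3]
eef_rot: [-180.0, -0.0, -161.2]
contact_force: [-0.1, 0.7, -0.0]
finger_gap: 61.3
finger_force: 0.0
[575.7 -37.2 484.3] [-180.    -0.  -161.2] [-0.1  0.7 -0. ]
```

View pics/a.png

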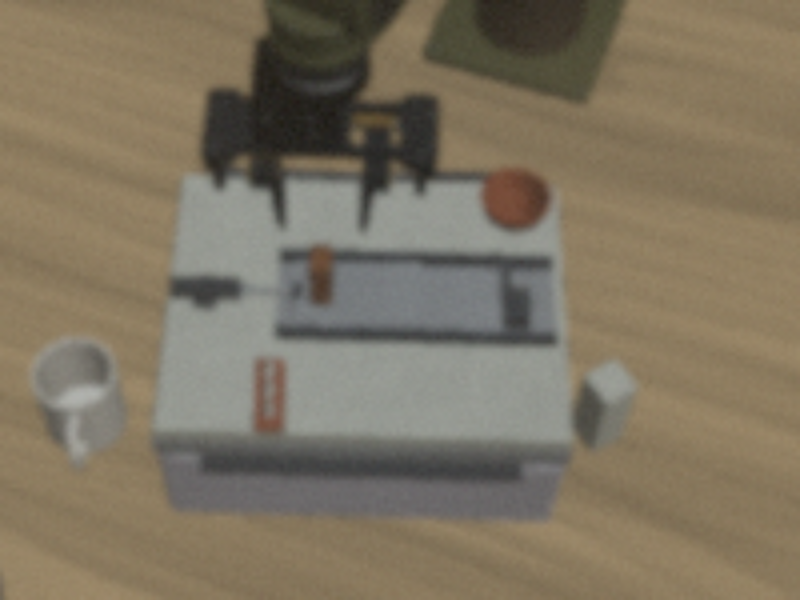

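The crop shows the fingers, at (280,220) and (366,225), straddling the handle at (320,275) from above. The way down is clear of the tube and the stop.

```bash
python3 -m inch '[[[0.65,-1,-1,15,0],[0.65,0,0,15,0],[0.65,0,0,15,0],[0.65,0,0,15,0],[0.65,0,0,15,0],[0.65,0,0,10,0],[0.65,0,0,6,0],[0.65,0,0,0,0]]]'; python3 - <<'E'
from h import *
np.set_printoptions(precision=1,suppress=True)
for n in('scene','top'):
    p=capture(n);w=cloud(p);m=silhouettes(p,'handle_centre')
    if m:
        k=m[0]['pixels']&(w[...,2]>225)&(w[...,2]<250);print(n,m[0]['conf'],k.sum(),np.median(w[k],axis=0))
p=capture('scene');cv2.imwrite('pics/b.png',cv2.resize(p['color'][150:225,200:300],(800,600)))
E
```

```text
time: 4.35
tool_pos: [575.7, -34.7, 392.6]
eef_rot: [180.0, -0.1, -161.0]
contact_force: [1.1, -0.0, -0.4]
finger_gap: 62.1
finger_force: 0.0
scene 0.88 46 [585.5 -33.1 240.2]
top 0.71 0 [nan nan nan]
  return _methods._mean(a, axis=axis, dtype=dtype,
  ret = um.true_divide(
```

View pics/b.png

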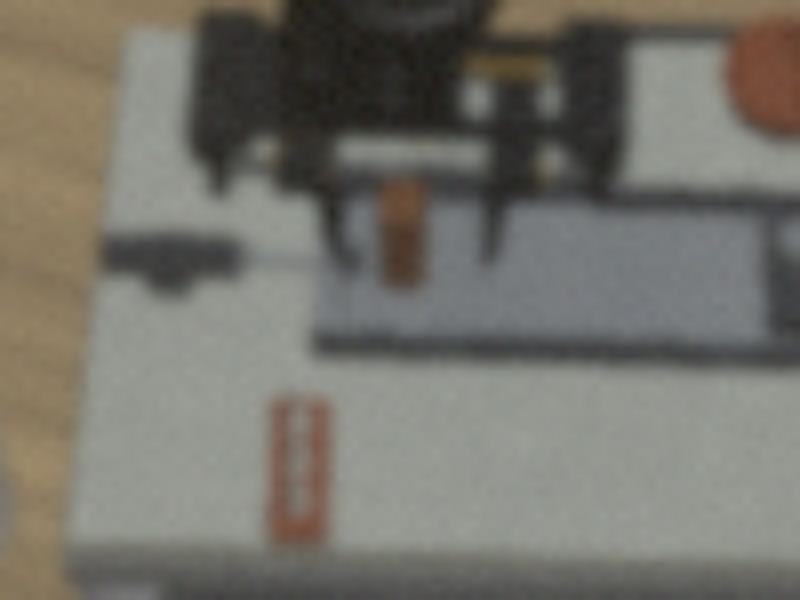

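```bash
python3 -m inch '[[[0.65,0,-2,0,0],[0.65,-1,-2,0,0],[0.1,0,0,0,0],[0.1,0,0,0,0],[0.1,0,0,0,0],[0.1,0,0,0,0],[0.1,0,0,0,0],[0.1,0,0,0,0]]]' 8
```

```text
time: 5.4
tool_pos: [578.1, -38.4, 393.8]
eef_rot: [-179.9, 0.0, -161.0]
contact_force: [1.2, -1.7, -0.9]
finger_gap: 20.3
finger_force: 8.0
```

```bash
python3 -m inch '[[[0.1,0,0,0,0],[0.1,0,0,0,0],[0.1,0,3,0,0],[0.1,0,6,0,0],[0.1,0,6,0,0],[0.1,0,6,0,0],[0.1,0,3,0,0],[0.1,0,0,0,0]]]' 35; python3 -c "
from h import *
s=env.state();print(s['joint_efforts'].round(1))
k=np.array([-np.sin(np.radians(19)),np.cos(np.radians(19))]);print('y',(s['tool_pos'][:2]-[578.1,-38.4])@k,'F',s['contact_force'][:2]@k)"
```

```text
time: 6.2
tool_pos: [570.1, -15.0, 393.8]
eef_rot: [-180.0, -0.0, -161.0]
contact_force: [1.1, -5.0, -0.6]
finger_gap: 20.1
finger_force: 35.0
[  2.5 -34.4 -35.4   1.    0.6   0. ]
y 24.69606902474891 F -5.079656289230857
```

```bash
cat > m.py <<'E'
from h import *
s=env.state()
k=np.array([-np.sin(np.radians(19)),np.cos(np.radians(19))]);d=s['tool_pos'][:2]-[578.1,-38.4];print('y',d@k,'x',d@[k[1],-k[0]],'F',s['contact_force'][:2]@k)
E
python3 -m inch '[[[0.1,0,4,0,0],[0.1,0,6,0,0],[0.1,0,6,0,0],[0.1,0,6,0,0],[0.1,0,6,0,0],[0.1,0,6,0,0],[0.1,0,4,0,0],[0.1,0,0,0,0]]]'; python3 m.py
python3 -m inch '[[[0.1,0,1,0,0],[0.1,0,1,0,0],[0.1,0,1,0,0],[0.1,0,1,0,0],[0.1,0,1,0,0],[0.1,0,1,0,0],[0.1,0,0,0,0],[0.1,0,0,0,0]]]'; python3 m.py
```

```text
time: 7.0
tool_pos: [557.9, 20.2, 393.8]
eef_rot: [-179.9, 0.0, -161.0]
contact_force: [3.2, -6.7, -1.5]
finger_gap: 19.9
finger_force: 35.0
y 62.00793608920378 x 0.01618090566559971 F -7.345074760158981
time: 7.8
tool_pos: [556.1, 25.4, 393.8]
eef_rot: [-179.9, 0.0, -161.0]
contact_force: [2.5, -7.2, -0.3]
finger_gap: 20.0
finger_force: 35.0
y 67.50758964094506 x 0.010927113678992129 F -7.627185591617365
```

Expected spring force here is about 8.2 N, so no contact yet. I continue in 0.5–1 mm steps.

```bash
python3 -m inch '[[[0.1,0,0.5,0,0],[0.1,0,0.5,0,0],[0.1,0,0.5,0,0],[0.1,0,0.5,0,0],[0.1,0,0.5,0,0],[0.1,0,0.5,0,0],[0.1,0,0,0,0],[0.1,0,0,0,0]]]'; python3 m.py
```

```text
time: 8.6
tool_pos: [555.2, 28.2, 393.8]
eef_rot: [-179.9, 0.0, -161.0]
contact_force: [3.0, -7.8, -1.9]
finger_gap: 19.6
finger_force: 35.0
y 70.42442575227668 x 0.015629389225594537 F -8.363103570175932
```

```bash
python3 -m inch '[[[0.1,0,0.5,0,0],[0.1,0,0,0,0],[0.1,0,0.5,0,0],[0.1,0,0,0,0],[0.1,0,0.5,0,0],[0.1,0,0,0,0],[0.1,0,0,0,0],[0.1,0,0,0,0]]]'; python3 m.py
```

```text
time: 9.4
tool_pos: [554.7, 29.6, 393.8]
eef_rot: [-179.9, -0.0, -161.0]
contact_force: [3.8, -8.4, -1.4]
finger_gap: 19.8
finger_force: 35.0
y 71.90280141183743 x 0.02672011624246906 F -9.202607045621283
```

```bash
python3 -m inch '[[[0.1,0,0.5,0,0],[0.1,0,0,0,0],[0.1,0,0,0,0],[0.1,0,0,0,0],[0.1,0,0,0,0],[0.1,0,0,0,0],[0.1,0,0,0,0],[0.1,0,0,0,0]]]'; python3 m.py;  python3 -m inch '[[[0.1,0,0.5,0,0],[0.1,0,0,0,0],[0.1,0,0,0,0],[0.1,0,0,0,0],[0.1,0,0,0,0],[0.1,0,0,0,0],[0.1,0,0,0,0],[0.1,0,0,0,0]]]'; python3 m.py
```

```text
time: 10.2
tool_pos: [554.6, 29.8, 393.8]
eef_rot: [-179.8, 0.0, -161.0]
contact_force: [4.2, -9.8, -2.4]
finger_gap: 19.7
finger_force: 35.0
y 72.13250717404354 x 0.0034737455215534396 F -10.63832308805998
time: 11.0
tool_pos: [554.6, 30.0, 393.9]
eef_rot: [-179.8, 0.0, -161.1]
contact_force: [4.2, -11.8, -1.8]
finger_gap: 19.9
finger_force: 35.0
y 72.3204499188962 x 0.004832390905068706 F -12.501301338919017
```

```bash
python3 -m inch '[[[0.1,0,0.5,0,0],[0.1,0,0,0,0],[0.1,0,0.5,0,0],[0.1,0,0,0,0],[0.1,0,0.5,0,0],[0.1,0,0,0,0],[0.1,0,0,0,0],[0.1,0,0,0,0]]]'; python3 m.py
```

```text
time: 11.8
tool_pos: [554.3, 30.5, 394.0]
eef_rot: [-179.6, 0.0, -161.1]
contact_force: [7.1, -17.5, -2.7]
finger_gap: 19.8
finger_force: 35.0
y 72.87677928703124 x -0.04168567719941407 F -18.893684917886212
```

```bash
python3 -m inch '[[[0.1,0,-1,0,0],[0.1,0,-2,0,0],[0.1,0,-3,0,0],[0.1,0,-3,0,0],[0.1,0,-3,0,0],[0.1,0,-3,0,0],[0.1,0,-3,0,0],[0.1,0,-3,0,0]]]'; python3 -m inch '[[[0.1,0,-3,0,0],[0.1,0,-3,0,0],[0.1,0,-3,0,0],[0.1,0,-3,0,0],[0.1,0,-3,0,0],[0.1,0,-2,0,0],[0.1,0,0,0,0],[0.1,0,0,0,0]]]'; python3 m.py
python3 - <<'E'
from h import *
np.set_printoptions(precision=1,suppress=True)
p=capture('scene');w=cloud(p);th=np.radians(19);R=np.array([[np.cos(th),-np.sin(th)],[np.sin(th),np.cos(th)]])
q=(w[...,:2]-[564.85,.65])@R;h=w[...,2]-180.2;i=(abs(q[...,0])<28)
def pr(lo,hi,s):
    for y in np.arange(lo,hi,s):
        m=i&(abs(q[...,1]-y)<s/2+.5);print((round(y,1),round(float(np.mean(h[m])),1)),end=' ')
    print()
pr(76,96,2);pr(116,150,2)
cv2.imwrite('pics/c.png',cv2.resize(p['color'][140:230,200:320],(800,600)))
E
```

```text
time: 12.6
tool_pos: [560.7, 12.3, 393.8]
eef_rot: [-179.9, -0.0, -161.0]
contact_force: [2.0, -6.1, -0.4]
finger_gap: 20.2
finger_force: 35.0
time: 13.4
tool_pos: [566.2, -3.6, 393.8]
eef_rot: [-179.9, 0.0, -161.0]
contact_force: [2.8, -5.6, -0.9]
finger_gap: 19.9
finger_force: 35.0
y 36.74624696472328 x 0.031183986764613536 F -6.262157795021215
(np.int64(76), 125.1) (np.int64(78), 77.3) (np.int64(80), 65.2) (np.int64(82), 75.4) (np.int64(84), 74.9) (np.int64(86), 80.3) (np.int64(88), 0.3) (np.int64(90), 0.1) (np.int64(92), -0.1) (np.int64(94), -2.3) 
(np.int64(116), 0.8) (np.int64(118), 1.0) (np.int64(120), 0.2) (np.int64(122), 9.4) (np.int64(124), 21.7) (np.int64(126), 24.3) (np.int64(128), 25.2) (np.int64(130), 23.3) (np.int64(132), 27.7) (np.int64(134), 25.2) (np.int64(136), 27.3) (np.int64(138), 28.4) (np.int64(140), 24.5) (np.int64(142), 27.6) (np.int64(144), 18.1) (np.int64(146), 13.8) (np.int64(148), 0.5)
```

View pics/c.png

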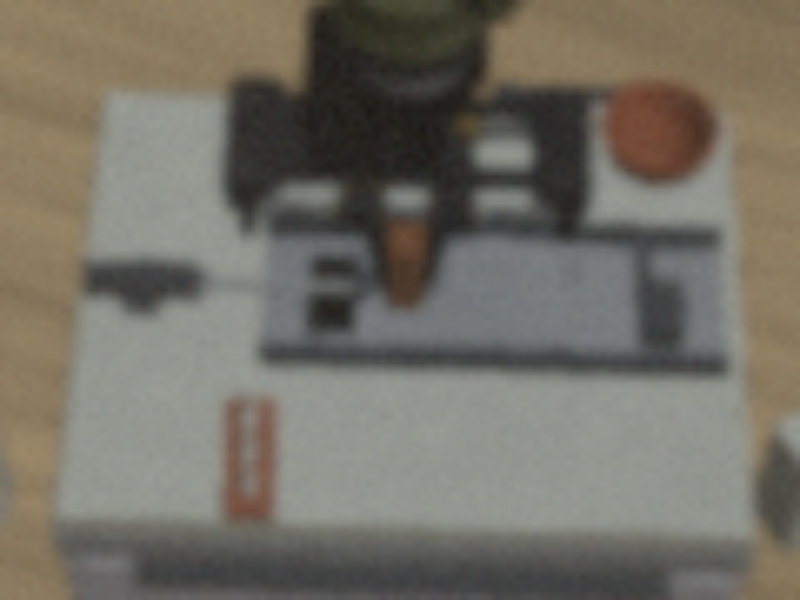

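The crop shows the handle at (405,265) still gripped and the shutter part open. The stop at (662,310) is still at about kiln y 122. Now I trim −0.8 mm to reach half of 71.9 mm, then hold.

```bash
python3 -m inch '[[[0.1,0,-0.4,0,0],[0.1,0,-0.4,0,0],[0.1,0,0,0,0],[0.1,0,0,0,0],[0.1,0,0,0,0],[0.1,0,0,0,0],[0.1,0,0,0,0],[0.1,0,0,0,0]]]'; python3 m.py; python3 m.py
```

```text
time: 14.25
tool_pos: [566.4, -4.2, 393.8]
eef_rot: [-179.9, 0.0, -161.0]
contact_force: [0.9, -5.5, -1.9]
finger_gap: 20.2
finger_force: 35.0
y 36.10991425784111 x 0.04134440558627084 F -5.508664463882513
y 36.10991425784111 x 0.04134440558627084 F -5.508664463882513
```

```bash
python3 -c "
from rig import env
print(env.close_job())"
```

```text
the job is handed in; nothing more can be done
None
```

The job is handed in: the shutter met the stop at about 71.9 mm of travel (pushed to about 19 N to confirm contact), was eased back under control, and is held by the fingers at about 36.1 mm, half way; the stop block measured at the same place in the camera afterwards.

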